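# Nest the tea portioning pans in the crate with their handles fanned

## Robot

A 6-joint arm with a two-finger parallel gripper is mounted at the origin on the work surface. World frame = base frame: x ahead of the robot, y to its left, z up, the work surface at z = 0. Lengths are in m, angles in rad, forces in N, time in s.
With the tool pointing down it reaches from about 0.375 to 0.975 m from the base axis. Payload 3.8 kg.
Tool frame: the origin (TCP) lies midway between the tips of the shut fingers; the grasp point (between the pads) lies 19 mm behind it; z points along the fingers, y is the line along which they close (so a half turn about z gives the same grasp; the last joint's range is limited). The gripper opens to 85 mm and grips with 20 to 120 N. Pads are 22 mm wide; open, the fingers measure 114 mm over their backs; the gripper's body (76 mm by 85 mm) begins 54 mm behind the grasp point. The pads swing forward as they close: fully open they stand 13 mm farther back than shut.
Start: joints at [1.077, 0.264, 1.604, -0, 1.274, -0.037], TCP at [0.298, 0.606, 0.231] pointing down, gripper open.
Joint ranges: [-2.63, 2.63], [-0.94, 2.18], [0.31, 2.57], [-1.31, 4.45], [0, 2.66], [-2.55, 2.55]. Speed limits (rad/s): [2.57, 2.57, 3.14, 3.14, 3.14, 3.14].

## Interface

Orientations are given as a rotation vector (axis times angle).
In Python, from workcell import bot, imaging gives the robot as it stands.
- The arm moves only by the tool step_arm, never from a script. Its argument "series" is a list of rows, each an object of numbers: "grip": the closure, from -1 (fully open) to 1 (shut); "x", "y", "z": the shift along the tool's x, y, z normalised to -1 to 1, where 1 is 500 mm; "ax", "ay", "az": the turn, a rotation vector about the tool's x, y, z normalised to -1 to 1, where 1 is 30 degrees. A call has 1 to 12 rows; each row is the pose to reach, as a shift and turn from the pose commanded when the call began, along the tool's axes at that moment; what a row does not reach only later rows make up. A row lasts 1/10 s, in which the tool goes at most 50 mm and 8.59 degrees, less where a joint would pass 70% of its speed; a pose out of reach is approached as far as the arm can. A call with a number of a shift or a turn outside -1 to 1 is refused whole. A call with a gripper value outside its range is refused whole. The fingers move at their own pace and stop on an object; "force" is the grip in N (left out, the last holds). Time passes only in rows, so rows that repeat a pose let the fingers close. It gives the time, the measured TCP pose, the force, the opening and the grip force at its end, in the units of the state.
- bot.read_state(): the state, without advancing time (a new reading comes with each control period).
- imaging.read_camera(name): name is "scene" or "top"; returns a dict with "img" (420x560x3 uint8, red, green, blue), "fx", "fy", "cx", "cy" (pixels), "R" (3x3) and "t" (3): a world point X has camera coordinates R X + t. Camera axes: x right, y down, z forward; pixel columns grow to the right and rows downward; lengths in m; the calibration is good to about 2 mm. A picture is of the moment at which its call begins. There is no depth.
- bot.finish_job(): hands the job in; it is judged then, once.
The state is a dict: "time": time; "q": joint angles; "joint_vel": joint speeds; "joint_torque": joint torques, N m; "tool_pos": TCP position; "tcp_rot": TCP orientation; "wrist_force": force on the tool from outside, world axes, zero at the start; "torque": the same for the moment, N m; "width": opening from 0.0 (shut) to 1.0 (fully open); "grip_force": force on a finger pad.
Only numpy, scipy, OpenCV 4.12 (cv2) and the standard library are available. Lean on these libraries where they do the work, as an engineer would, in place of code of your own. Each camera call takes 0.05 s, during which the arm holds its last target. There are 200 camera calls.

## Task

Put the three steel portioning pans away in the open-fronted wooden crate as one nest: the largest standing flat on the crate's slatted floor, the middle one fully down inside it and the smallest fully down inside that, with all three handles sticking out past the crate's front edge, fanned like fingers so that every two handles are at least 30 degrees apart. Set the pans down rather than dropping them, let go, and leave the tea cakes, the tin and the brush where they are.

Things in the scene. Friction and masses are not known exactly. Their poses are not given: they have to be found in the camera images.
- crate_floor (a point): Pale wooden open-fronted crate, fixed. Point: centre of its slatted floor's top, 10 mm above the table; -x points out of the open front, z up. Floor 130 mm (x) by 150 mm (y) inside. Slatted walls 12 mm thick, 80 mm above the floor: back wall's inner face at x +65 mm, side walls' inner faces at y +-75 mm, the sides only from x -20 mm to the back; open further forward.
- big_center (a point): Largest and lowest of three plain steel pans, upright, open on top: outer diameter 104 mm at the rim, 96 mm at the base, 38 mm high, wall and base 3 mm, about 220 g. Point: on its axis, half-way up (19 mm above its underside); z up, +x along its straight level handle, whose grip's centre is 102 mm out from the axis and 32 mm above the underside.
- big_end (a point): Far end of that pan's handle (big pan): 132 mm from the pan's axis, 32 mm above its underside. The handle is a steel stub, then a black plastic grip 14 mm wide, 20 mm tall, 60 mm long, from 72 to 132 mm from the axis. The pan's weight can make it sag a little in a grip there.
- mid_center (a point): Middle of three plain steel pans, upright, open on top: outer diameter 85 mm at the rim, 77 mm at the base, 46 mm high, wall and base 3 mm, about 180 g. Point: on its axis, half-way up (23 mm above its underside); z up, +x along its straight level handle, whose grip's centre is 92.5 mm out from the axis and 40 mm above the underside.
- mid_end (a point): Far end of that pan's handle (mid pan): 122.5 mm from the pan's axis, 40 mm above its underside. The handle is a steel stub, then a black plastic grip 14 mm wide, 20 mm tall, 60 mm long, from 62.5 to 122.5 mm from the axis. The pan's weight can make it sag a little in a grip there.
- small_center (a point): Smallest and tallest of three plain steel pans, upright, open on top: outer diameter 66 mm at the rim, 58 mm at the base, 54 mm high, wall and base 3 mm, about 140 g. Point: on its axis, half-way up (27 mm above its underside); z up, +x along its straight level handle, whose grip's centre is 83 mm out from the axis and 48 mm above the underside.
- small_end (a point): Far end of that pan's handle (small pan): 113 mm from the pan's axis, 48 mm above its underside. The handle is a steel stub, then a black plastic grip 14 mm wide, 20 mm tall, 60 mm long, from 53 to 113 mm from the axis. The pan's weight can make it sag a little in a grip there.
- cakea0: Pressed tea cake, dark brown disc 100 mm across and 22 mm thick, bottom of the wide stack of three; origin at the centre of its underside. Leave alone.
- cakea1: Pressed tea cake, dark brown disc 100 mm across and 22 mm thick, middle of the wide stack of three; origin at the centre of its underside. Leave alone.
- cakea2: Pressed tea cake, dark brown disc 100 mm across and 22 mm thick, top of the wide stack of three; origin at the centre of its underside. Leave alone.
- cakeb0: Pressed tea cake, dark brown disc 64 mm across and 20 mm thick, bottom of the narrow stack of three; origin at the centre of its underside. Leave alone.
- cakeb1: Pressed tea cake, dark brown disc 64 mm across and 20 mm thick, middle of the narrow stack of three; origin at the centre of its underside. Leave alone.
- cakeb2: Pressed tea cake, dark brown disc 64 mm across and 20 mm thick, top of the narrow stack of three; origin at the centre of its underside. Leave alone.
- tin_mid (a point): Plain upright metal tea tin, 56 mm across, 70 mm high; this point is on its axis, half-way up. Leave alone.
- brush: Small hand brush lying on the table with its handle along -x of its own frame, under 250 mm long. Leave alone.
Not all that is in view belongs to the job. What is shaped like the part that bears big_center but pink is not meant.

How it is judged:
At the end, for the whole second after the job is handed in: Largest pan flat on the crate floor (height 4 mm, axis -25..20 mm in x, 30 mm in y from its centre); each other pan seated in the next larger (height 4 mm, axes 12 mm); all upright to 0.05 rad, at rest; handle ends past the front edge (65 mm from centre); handles pairwise 0.40 rad apart (z of big_center in the frame of crate_floor between 0.015 and 0.023 m and x of big_center in the frame of crate_floor between -0.025 and 0.02 m and y of big_center in the frame of crate_floor between -0.03 and 0.03 m and horizontal distance between mid_center and big_center below 0.012 m and z of mid_center in the frame of big_center between 0.003 and 0.011 m and horizontal distance between small_center and mid_center below 0.012 m and z of small_center in the frame of mid_center between 0.003 and 0.011 m and angle between each of big_center, mid_center, small_center's own z axis and vertical below 0.05 rad and x of each of big_end, mid_end, small_end in the frame of crate_floor below -0.065 m and linear speed of each of big, mid, small below 0.01 m/s and angle between the x axis of each of mid_center, small_center and the x axis of big_center, either way round above 0.4 rad and angle between the x axis of small_center and the x axis of mid_center, either way round above 0.4 rad); the robot touches nothing.
It fails at once if a tea cake, the tin or the brush is pushed more than 20 mm (distance of any of cakea0, cakea1, cakea2, cakeb0, cakeb1, cakeb2, tin_mid, brush from where it was at the start of the episode above 0.02 m).
It fails at once if a pan is dropped or thrown (free of the robot and faster than 0.7 m/s, a fall of about 25 mm) ((linear speed of big above 0.7 m/s and contact force between each of the fingers, the arm and big below 0.05 N) or (linear speed of mid above 0.7 m/s and contact force between each of the fingers, the arm and mid below 0.05 N) or (linear speed of small above 0.7 m/s and contact force between each of the fingers, the arm and small below 0.05 N)).
It also fails if it takes over 72 s, if anything falls off the work surface, if the arm or the gripper's body presses on something with over 40 N, if the wrist force passes 120 N, or if a joint passes its speed limit or range.

## Working session

There is one attempt and no reset: what is moved stays moved. The work goes in short steps, Python scripts to look and compute and a tool call to move; the robot and the scene stay as the last step left them, time stands still between calls to the robot, and variables do not carry over. Pictures are saved under pics/ and viewed, at most 10 in all, crops included, and the job is handed in when it is done.

Besides the shell and the picture viewer there is one more tool, called as a command line: name --argument value ..., lists and objects as JSON in quotes. step_arm: Moves the arm, as the interface text tells. Scaled input: -1 to 1 covers 500 mm each way for a shift and 30 degrees each way for a turn. Its arguments: {"type":"object","properties":{"series":{"type":"array","items":{"type":"object","properties":{"grip":{"type":"number"},"x":{"type":"number","minimum":-1,"maximum":1},"y":{"type":"number","minimum":-1,"maximum":1},"z":{"type":"number","minimum":-1,"maximum":1},"ax":{"type":"number","minimum":-1,"maximum":1},"ay":{"type":"number","minimum":-1,"maximum":1},"az":{"type":"number","minimum":-1,"maximum":1}}}},"force":{"type":"number"}},"required":["series"]}

```bash
ls; mkdir -p pics; python3 - <<'E'
from workcell import bot, imaging
import cv2,pickle
for n in("scene","top"):
    c=imaging.read_camera(n); pickle.dump(c,open(n+".pkl","wb"))
    cv2.imwrite(f"pics/{n}0.png",c["img"][:,:,::-1]); print(n,c["fx"],c["cx"],c["cy"],c["R"],c["t"])
print(bot.read_state())
E
```

```text
pics
scene 443.4756375121613 275.4294922579336 205.39824507741557 [[-0.34234293  0.93951106 -0.01096788]
 [ 0.57913633  0.20180727 -0.78985754]
 [-0.7398665  -0.27675404 -0.61319227]] [ 0.12982688 -0.25896216  1.47192565]
top 527.568833746461 277.941935136419 204.24992171484703 [[ 0.01416134 -0.99987327  0.00727306]
 [-0.99076644 -0.0150125  -0.13474603]
 [ 0.13483814 -0.00529772 -0.99085348]] [0.0373627  0.52466605 1.55737572]
{'time': 0.1, 'q': array([ 1.07711405e+00,  2.64704738e-01,  1.60527972e+00,  2.27171951e-05,
        1.27371372e+00, -3.69260131e-02]), 'joint_vel': array([-0.00176135, -0.00152976, -0.00256744, -0.00127822, -0.0013917 ,
        0.00133594]), 'joint_torque': array([ 1.44252816e-03, -5.16706574e+01, -3.68589985e+01, -5.80265487e-05,
        6.27834190e-03,  3.21569382e-05]), 'tool_pos': array([0.29738694, 0.60519479, 0.23004556]), 'tcp_rot': array([-0.71113061, -3.05945868,  0.00318211]), 'wrist_force': array([-0.36953078, -0.483621  , -0.6775809 ]), 'torque': array([0.01011195, 0.02540988, 0.04607297]), 'grip_force': 0.0, 'width': 0.9966051250625968}
```

View pics/top0.png

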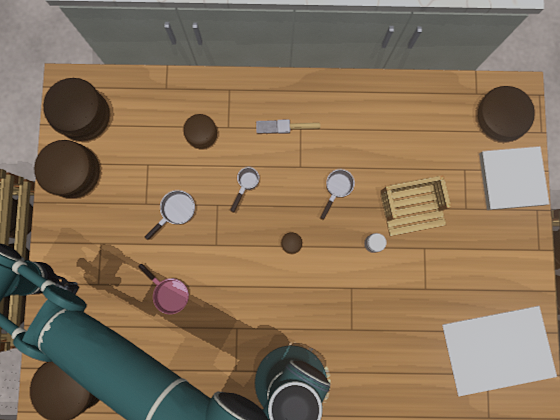

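View pics/scene0.png

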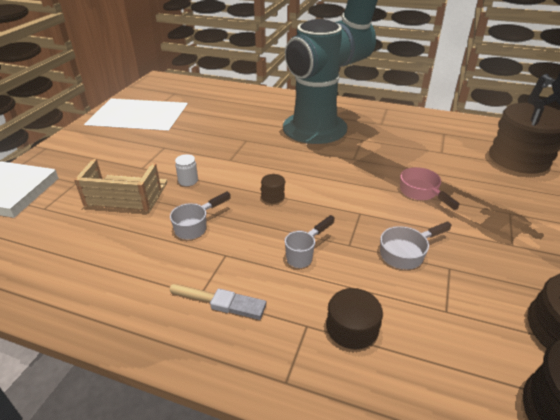

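The top view shows the big pan at (178,207), small at (248,179), mid at (340,183) and crate at about (416,206), open toward the robot. The tin is at (376,242), and the pink decoy at (171,295). The scene view shows the same layout, with the crate at (120,188).

```bash
cat > h.py <<'E'
import numpy as np,cv2,pickle
from workcell import bot, imaging
def ray(c,uv,z):
    d=c["R"].T@np.array([(uv[0]-c["cx"])/c["fx"],(uv[1]-c["cy"])/c["fy"],1]); o=-c["R"].T@c["t"]
    return o+d*(z-o[2])/d[2]
def proj(c,X):
    p=c["R"]@np.asarray(X)+c["t"]; return np.array([c["fx"]*p[0]/p[2]+c["cx"],c["fy"]*p[1]/p[2]+c["cy"]])
PANS={"big":(38,32,102),"mid":(46,40,92.5),"small":(54,48,83)}
def blob(m,near,minA=20):
    n,l,s,ce=cv2.connectedComponentsWithStats(m.astype(np.uint8))
    k=[i for i in range(1,n) if s[i,4]>=minA]; i=min(k,key=lambda i:np.hypot(*(ce[i]-near)))
    return l==i,ce[i],s[i,4]
E
python3 - <<'E'
from h import *
W={"big":((178,207),(155,230)),"mid":((340,183),(327,208)),"small":((248,179),(238,201))}
S={"big":((404,247),(438,231)),"mid":((189,221),(218,200)),"small":((300,249),(324,226))}
for n,D in(("top",W),("scene",S)):
    c=pickle.load(open(n+".pkl","rb")); hsv=cv2.cvtColor(c["img"],cv2.COLOR_RGB2HSV).astype(int)
    gray=((hsv[...,1]<60)&(hsv[...,2]>60)).astype(np.uint8); gray=cv2.morphologyEx(gray,cv2.MORPH_OPEN,np.ones((7,7),np.uint8))
    blk=(hsv[...,2]<75)
    for k,(pc,hc) in D.items():
        H,g,r=PANS[k]
        m,ce,A=blob(gray,pc); mh,ch,Ah=blob(blk,hc)
        p=ray(c,ce,H/2e3); q=ray(c,ch,g/1e3); d=(q-p)[:2]
        ys,xs=np.nonzero(mh); pts=np.array([ray(c,(x,y),g/1e3)[:2] for x,y in zip(xs,ys)])
        e=np.linalg.eigh(np.cov(pts.T))[1][:,1]; e*=np.sign(e@d)
        print(n,k,A,Ah,p[:2].round(4),q[:2].round(4),"dist",np.hypot(*d).round(4),"exp",r,"ang",np.degrees(np.arctan2(d[1],d[0])).round(1),"blobang",np.degrees(np.arctan2(e[1],e[0])).round(1))
    if n=="top":
        m,ce,A=blob(gray,(376,242)); print("tin",A,ray(c,ce,.035))
        a=cv2.resize(c["img"][165:255,345:465],None,fx=6,fy=6,interpolation=cv2.INTER_CUBIC)
    else: b=cv2.resize(c["img"][140:220,70:180],None,fx=7,fy=7,interpolation=cv2.INTER_CUBIC)
cv2.imwrite("pics/ca.png",a[:,:,::-1]);cv2.imwrite("pics/cb.png",b[:,:,::-1])
E
```

```text
top big 942 95 [0.5143 0.3518] [0.437  0.4193] dist 0.1027 exp 102 ang 138.8 blobang 136.0
top mid 622 75 [ 0.5947 -0.1437] [ 0.5098 -0.1001] dist 0.0955 exp 92.5 ang 152.8 blobang 153.0
top small 379 82 [0.606  0.1376] [0.5256 0.1713] dist 0.0872 exp 83 ang 157.3 blobang 156.4
tin 322 [ 0.41282629 -0.24749998  0.035     ]
scene big 1682 99 [0.5103 0.351 ] [0.3217 0.4387] dist 0.2079 exp 102 ang 155.0 blobang -148.0
scene mid 1071 120 [ 0.5902 -0.1435] [ 0.5093 -0.0997] dist 0.092 exp 92.5 ang 151.6 blobang 157.0
scene small 934 121 [0.5983 0.1362] [0.5249 0.1719] dist 0.0816 exp 83 ang 154.1 blobang 160.3
```

View pics/ca.png

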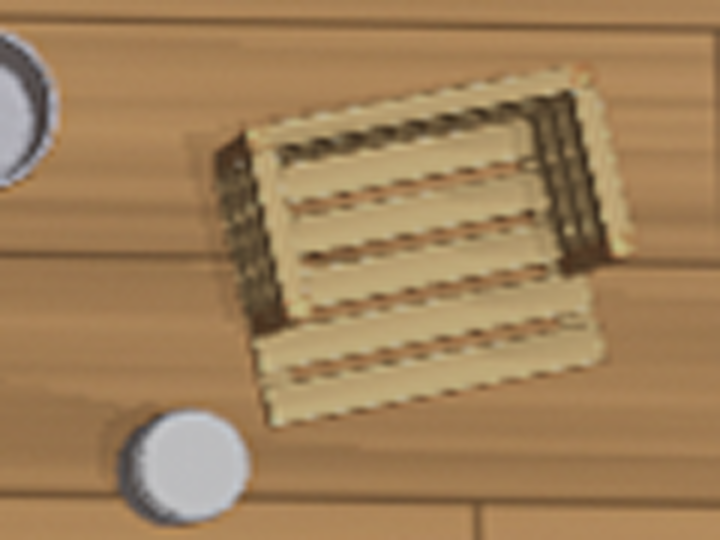

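View pics/cb.png

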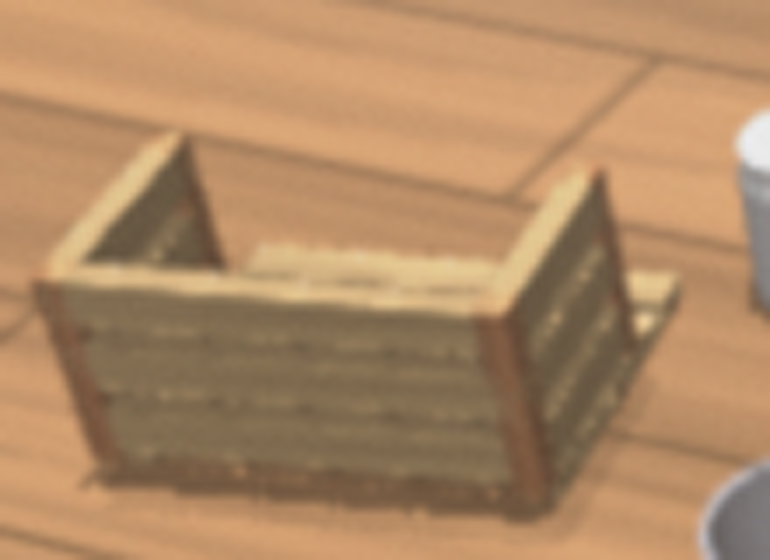

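The top crop shows the crate with back wall-top corners at (248,133) and (585,72). Its floor front corners are at (272,425) and (605,358), and the tin sits at (190,465), off the front-left corner. The scene crop confirms the walls and the open front.

```bash
python3 - <<'E'
from h import *
c=pickle.load(open("top.pkl","rb")); s=pickle.load(open("scene.pkl","rb"))
P=[((248,133),.09),((585,68),.09),((272,427),.01),((605,360),.01),((632,250),.09)]
X=[ray(c,(u/6+344.6,v/6+164.6),z)[:2] for (u,v),z in P]
for x in X: print(x.round(4))
print("widths",np.hypot(*(X[0]-X[1])),np.hypot(*(X[2]-X[3])))
for a,b in((0,1),(2,3)):
    d=X[a]-X[b]; th=np.arctan2(d[1],d[0])-np.pi/2; off=(-.077 if a==0 else .065)
    print("yaw",np.degrees(th),"ctr",(X[a]+X[b])/2+off*np.array([np.cos(th),np.sin(th)]))
# scene: wall-top back corners
Q=[ray(s,(u/7+69.6,v/7+139.6),.09)[:2] for u,v in((40,280),(490,315))]; d=Q[1]-Q[0]; th=np.arctan2(d[1],d[0])-np.pi/2
print("scene",Q,np.degrees(th),np.hypot(*d),(Q[0]+Q[1])/2-.077*np.array([np.cos(th),np.sin(th)]))
E
```

```text
[ 0.5732 -0.2705]
[ 0.608  -0.4365]
[ 0.4358 -0.2977]
[ 0.4725 -0.4682]
[ 0.5183 -0.4569]
widths 0.16957912819490675 0.17440578888370392
yaw 11.868982697593571 ctr [ 0.51524174 -0.369362  ]
yaw 12.148815763007795 ctr [ 0.51765878 -0.36930329]
scene [array([ 0.61244988, -0.43454538]), array([ 0.57888986, -0.27306764])] 11.740682250121054 0.16492826720849182 [ 0.52028082 -0.36947467]
```

```bash
cat >> h.py <<'E'
from scipy.spatial.transform import Rotation as Ro
def plan(x,y,z,psi):
    s=bot.read_state(); M=Ro.from_rotvec(s["tcp_rot"]).as_matrix(); p=np.degrees(np.arctan2(M[1,0],M[0,0]))
    d=M.T@(np.array([x,y,z])-s["tool_pos"]); a=-((psi-p+180)%360-180)
    print("t",s["time"],"pos",s["tool_pos"].round(4),"psi",p.round(2),"tilt",np.degrees(np.arccos(-M[2,2])).round(2),"q6",s["q"][5].round(2))
    print("shift",(d/.5).round(4),"az",round(a/30,3),"rows",max(np.linalg.norm(d)/.05,abs(a)/8.59))
E
python3 -c "
from h import *
plan(.446,.411,.11,137.5)"
```

```text
t 0.1 pos [0.2974 0.6052 0.23  ] psi 153.83 tilt 0.12 q6 -0.04
shift [-0.4381 -0.217   0.2405] az 0.544 rows 5.448243649160474
```

step_arm --series '[{"x": -0.438,"y": -0.217,"z": 0.24,"az": 0.544,"grip": -0.3},{"x": -0.438,"y": -0.217,"z": 0.24,"az": 0.544,"grip": -0.3},{"x": -0.438,"y": -0.217,"z": 0.24,"az": 0.544,"grip": -0.3},{"x": -0.438,"y": -0.217,"z": 0.24,"az": 0.544,"grip": -0.3},{"x": -0.438,"y": -0.217,"z": 0.24,"az": 0.544,"grip": -0.3},{"x": -0.438,"y": -0.217,"z": 0.24,"az": 0.544,"grip": -0.3},{"x": -0.438,"y": -0.217,"z": 0.24,"az": 0.544,"grip": -0.3},{"x": -0.438,"y": -0.217,"z": 0.24,"az": 0.544,"grip": -0.3},{"x": -0.438,"y": -0.217,"z": 0.24,"az": 0.544,"grip": -0.3}]' --force 100

```text
validation failed for argument at $.se...
```

```bash
python3 -c "
from h import *
plan(.446,.411,.014,137.5)
c=imaging.read_camera('scene'); a=c['img'][120:270,330:530]
cv2.imwrite('pics/p1.png',cv2.resize(a,None,fx=3,fy=3)[:,:,::-1])"
```

```text
t 0.1 pos [0.2974 0.6052 0.23  ] psi 153.83 tilt 0.12 q6 -0.04
shift [-0.4381 -0.2166  0.4325] az 0.544 rows 6.52604458922042
```

View pics/p1.png

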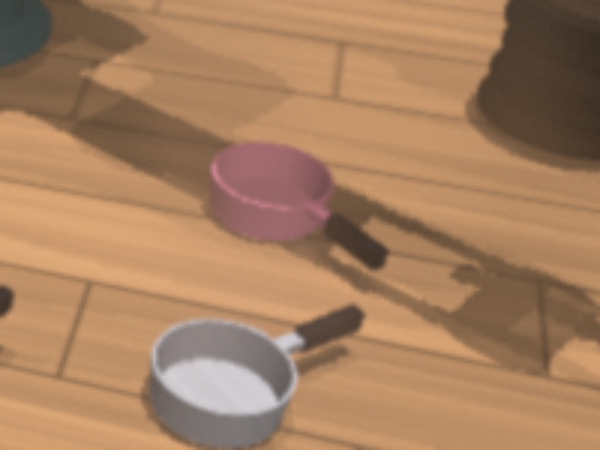

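The move was refused and the arm hasn't moved. The picture shows the big pan still in place, with its handle at about (330,325) in the crop. The error text is cut off, so I'll try a single row with every key filled in.

step_arm --series '[{"x": -0.438,"y": -0.217,"z": 0.24,"ax": 0,"ay": 0,"az": 0.544,"grip": -0.3}]' --force 100

```text
time: 0.25
tool_pos: [0.3239, 0.575, 0.2124]
tcp_rot: [-0.936, -2.999, -0.013]
wrist_force: [1.5, -0.0, 1.0]
width: 0.857
grip_force: 0.0
```

step_arm --series '[{"x": 0,"y": 0,"z": 0,"ax": 0,"ay": 0,"az": 0,"grip": -0.3},{"x": 0,"y": 0,"z": 0,"ax": 0,"ay": 0,"az": 0,"grip": -0.3},{"x": 0,"y": 0,"z": 0,"ax": 0,"ay": 0,"az": 0,"grip": -0.3}]'

```text
time: 0.55
tool_pos: [0.325, 0.5706, 0.2095]
tcp_rot: [-0.938, -2.998, -0.001]
wrist_force: [-0.4, 0.2, 1.0]
width: 0.653
grip_force: 0.0
```

```bash
python3 -c "
from h import *
plan(.446,.411,.11,137.5)"
```

```text
t 0.55 pos [0.325  0.5706 0.2095] psi 145.26 tilt 0.04 q6 0.05
shift [-0.3809 -0.1246  0.1988] az 0.259 rows 4.473780822101376
```

step_arm --series '[{"x": -0.381,"y": -0.125,"z": 0.199,"ax": 0,"ay": 0,"az": 0.259,"grip": -0.3},{"x": -0.381,"y": -0.125,"z": 0.199,"ax": 0,"ay": 0,"az": 0.259,"grip": -0.3},{"x": -0.381,"y": -0.125,"z": 0.199,"ax": 0,"ay": 0,"az": 0.259,"grip": -0.3},{"x": -0.381,"y": -0.125,"z": 0.199,"ax": 0,"ay": 0,"az": 0.259,"grip": -0.3},{"x": -0.381,"y": -0.125,"z": 0.199,"ax": 0,"ay": 0,"az": 0.259,"grip": -0.3},{"x": -0.381,"y": -0.125,"z": 0.199,"ax": 0,"ay": 0,"az": 0.259,"grip": -0.3},{"x": -0.381,"y": -0.125,"z": 0.199,"ax": 0,"ay": 0,"az": 0.259,"grip": -0.3}]'

```text
time: 1.25
tool_pos: [0.4462, 0.4111, 0.1104]
tcp_rot: [-1.14, -2.927, -0.002]
wrist_force: [-0.1, -0.3, 0.1]
width: 0.648
grip_force: 0.0
```

```bash
python3 -c "
from h import *
plan(.446,.411,.014,137.5)
c=imaging.read_camera('scene'); a=c['img'][120:270,330:530]
cv2.imwrite('pics/p2.png',cv2.resize(a,None,fx=3,fy=3)[:,:,::-1])"
```

```text
t 1.25 pos [0.4462 0.4111 0.1104] psi 137.44 tilt 0.08 q6 -0.13
shift [ 1.000e-04 -7.000e-04  1.928e-01] az -0.002 rows 1.9280167057049757
```

View pics/p2.png

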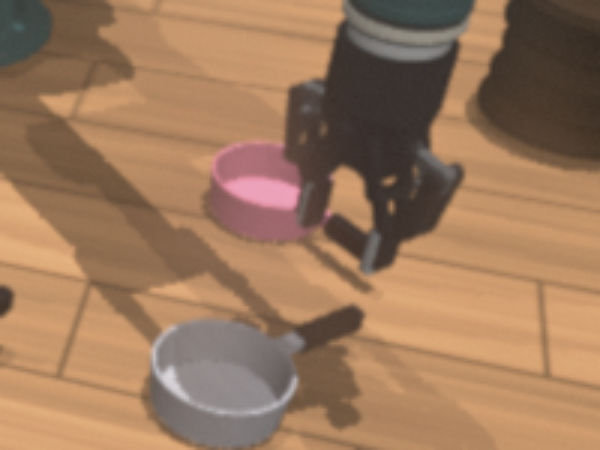

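The gripper (fingers near (310,200) and (375,250) in the crop) is above the big pan's handle, with its closing line across it. I'll descend and close.

step_arm --series '[{"x": 0,"y": 0,"z": 0.097,"ax": 0,"ay": 0,"az": 0,"grip": -0.3},{"x": 0,"y": 0,"z": 0.15,"ax": 0,"ay": 0,"az": 0,"grip": -0.3},{"x": 0,"y": 0,"z": 0.193,"ax": 0,"ay": 0,"az": 0,"grip": -0.3},{"x": 0,"y": 0,"z": 0.193,"ax": 0,"ay": 0,"az": 0,"grip": -0.3},{"x": 0,"y": 0,"z": 0.193,"ax": 0,"ay": 0,"az": 0,"grip": 0.3},{"x": 0,"y": 0,"z": 0.193,"ax": 0,"ay": 0,"az": 0,"grip": 0.7},{"x": 0,"y": 0,"z": 0.193,"ax": 0,"ay": 0,"az": 0,"grip": 1},{"x": 0,"y": 0,"z": 0.193,"ax": 0,"ay": 0,"az": 0,"grip": 1},{"x": 0,"y": 0,"z": 0.193,"ax": 0,"ay": 0,"az": 0,"grip": 1},{"x": 0,"y": 0,"z": 0.193,"ax": 0,"ay": 0,"az": 0,"grip": 1}]' --force 100

```text
time: 2.3
tool_pos: [0.447, 0.4116, 0.0157]
tcp_rot: [1.139, 2.926, 0.006]
wrist_force: [-2.0, 0.8, 6.2]
width: 0.141
grip_force: 97.4
```

step_arm --series '[{"x": 0,"y": 0,"z": -0.04,"ax": 0,"ay": 0,"az": 0,"grip": 1},{"x": 0,"y": 0,"z": -0.08,"ax": 0,"ay": 0,"az": 0,"grip": 1},{"x": 0,"y": 0,"z": -0.13,"ax": 0,"ay": 0,"az": 0,"grip": 1},{"x": 0,"y": 0,"z": -0.19,"ax": 0,"ay": 0,"az": 0,"grip": 1},{"x": 0,"y": 0,"z": -0.24,"ax": 0,"ay": 0,"az": 0,"grip": 1},{"x": 0,"y": 0,"z": -0.27,"ax": 0,"ay": 0,"az": 0,"grip": 1},{"x": 0,"y": 0,"z": -0.27,"ax": 0,"ay": 0,"az": 0,"grip": 1}]'

```text
time: 3.0
tool_pos: [0.4475, 0.4115, 0.1516]
tcp_rot: [1.139, 2.925, 0.008]
wrist_force: [-0.3, 0.0, -2.0]
width: 0.148
grip_force: 97.9
```

```bash
python3 -c "
from h import *
plan(.438,.04,.15,147)
c=imaging.read_camera('scene'); a=c['img'][100:290,330:530]
cv2.imwrite('pics/p3.png',cv2.resize(a,None,fx=3,fy=3)[:,:,::-1])"
```

```text
t 3.0 pos [0.4475 0.4115 0.1516] psi 137.45 tilt 0.35 q6 -0.13
shift [-4.884e-01 -5.603e-01  1.000e-04] az -0.318 rows 7.432608345210588
```

View pics/p3.png

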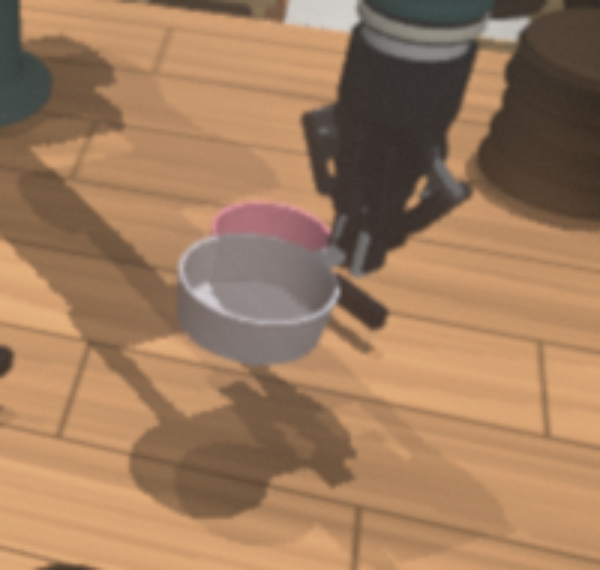

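The pan is held about level in the crop, at (260,300). I'll carry it across.

step_arm --series '[{"x": -0.025,"y": -0.028,"z": 0,"ax": 0,"ay": 0,"az": -0.02,"grip": 1},{"x": -0.07,"y": -0.08,"z": 0,"ax": 0,"ay": 0,"az": -0.05,"grip": 1},{"x": -0.13,"y": -0.149,"z": 0,"ax": 0,"ay": 0,"az": -0.08,"grip": 1},{"x": -0.19,"y": -0.218,"z": 0,"ax": 0,"ay": 0,"az": -0.12,"grip": 1},{"x": -0.25,"y": -0.287,"z": 0,"ax": 0,"ay": 0,"az": -0.16,"grip": 1},{"x": -0.31,"y": -0.356,"z": 0,"ax": 0,"ay": 0,"az": -0.2,"grip": 1},{"x": -0.37,"y": -0.425,"z": 0,"ax": 0,"ay": 0,"az": -0.24,"grip": 1},{"x": -0.42,"y": -0.482,"z": 0,"ax": 0,"ay": 0,"az": -0.28,"grip": 1},{"x": -0.46,"y": -0.528,"z": 0,"ax": 0,"ay": 0,"az": -0.3,"grip": 1},{"x": -0.488,"y": -0.56,"z": 0,"ax": 0,"ay": 0,"az": -0.318,"grip": 1},{"x": -0.488,"y": -0.56,"z": 0,"ax": 0,"ay": 0,"az": -0.318,"grip": 1},{"x": -0.488,"y": -0.56,"z": 0,"ax": 0,"ay": 0,"az": -0.318,"grip": 1}]'

```text
time: 4.25
tool_pos: [0.4352, 0.0388, 0.1467]
tcp_rot: [-0.894, -3.009, 0.001]
wrist_force: [0.3, 0.2, -1.7]
width: 0.144
grip_force: 97.9
```

```bash
python3 -c "
from h import *
plan(.428,-.335,.15,157)"
```

```text
t 4.25 pos [0.4352 0.0388 0.1467] psi 146.89 tilt 0.17 q6 -0.96
shift [-0.3963 -0.634  -0.0068] az -0.337 rows 7.476695636786179
```

step_arm --series '[{"x": -0.02,"y": -0.032,"z": 0,"ax": 0,"ay": 0,"az": -0.02,"grip": 1},{"x": -0.06,"y": -0.096,"z": 0,"ax": 0,"ay": 0,"az": -0.05,"grip": 1},{"x": -0.11,"y": -0.176,"z": -0.007,"ax": 0,"ay": 0,"az": -0.09,"grip": 1},{"x": -0.16,"y": -0.256,"z": -0.007,"ax": 0,"ay": 0,"az": -0.13,"grip": 1},{"x": -0.21,"y": -0.336,"z": -0.007,"ax": 0,"ay": 0,"az": -0.17,"grip": 1},{"x": -0.26,"y": -0.416,"z": -0.007,"ax": 0,"ay": 0,"az": -0.21,"grip": 1},{"x": -0.31,"y": -0.496,"z": -0.007,"ax": 0,"ay": 0,"az": -0.26,"grip": 1},{"x": -0.35,"y": -0.56,"z": -0.007,"ax": 0,"ay": 0,"az": -0.3,"grip": 1},{"x": -0.38,"y": -0.608,"z": -0.007,"ax": 0,"ay": 0,"az": -0.32,"grip": 1},{"x": -0.396,"y": -0.634,"z": -0.007,"ax": 0,"ay": 0,"az": -0.337,"grip": 1},{"x": -0.396,"y": -0.634,"z": -0.007,"ax": 0,"ay": 0,"az": -0.337,"grip": 1},{"x": -0.396,"y": -0.634,"z": -0.007,"ax": 0,"ay": 0,"az": -0.337,"grip": 1}]'

```text
time: 5.45
tool_pos: [0.4299, -0.3335, 0.1507]
tcp_rot: [-0.622, -3.077, -0.002]
wrist_force: [-0.2, -0.4, -1.5]
width: 0.143
grip_force: 98.1
```

```bash
python3 -c "
from h import *
plan(.428,-.335,.03,157)
for n in('top','scene'):
    c=imaging.read_camera(n); a=c['img'][150:270,330:490] if n=='top' else c['img'][100:220,60:220]
    b=cv2.resize(a,None,fx=2.5,fy=2.5); r=b if n=='top' else np.hstack([r,b])
cv2.imwrite('pics/p4.png',r[:,:,::-1])"
```

```text
t 5.45 pos [ 0.4299 -0.3335  0.1507] psi 157.13 tilt 0.14 q6 -1.88
shift [ 0.0019 -0.0045  0.2414] az 0.004 rows 2.4141273312384706
```

View pics/p4.png

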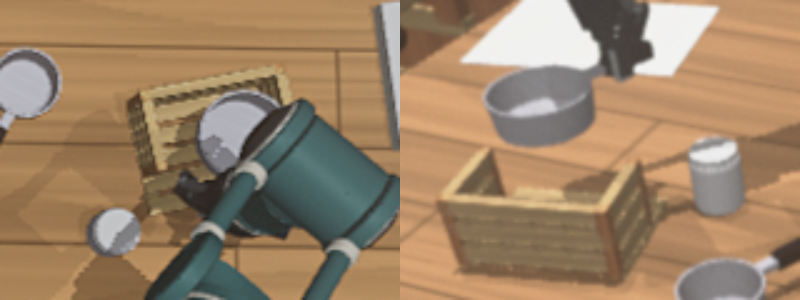

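The big pan is over the crate floor in both halves of the picture: (235,130) from the top, (540,105) from the scene view. I'll lower it.

step_arm --series '[{"x": 0.002,"y": -0.004,"z": 0.04,"ax": 0,"ay": 0,"az": 0,"grip": 1},{"x": 0.002,"y": -0.004,"z": 0.1,"ax": 0,"ay": 0,"az": 0,"grip": 1},{"x": 0.002,"y": -0.004,"z": 0.16,"ax": 0,"ay": 0,"az": 0,"grip": 1},{"x": 0.002,"y": -0.004,"z": 0.2,"ax": 0,"ay": 0,"az": 0,"grip": 1},{"x": 0.002,"y": -0.004,"z": 0.225,"ax": 0,"ay": 0,"az": 0,"grip": 1},{"x": 0.002,"y": -0.004,"z": 0.235,"ax": 0,"ay": 0,"az": 0,"grip": 1},{"x": 0.002,"y": -0.004,"z": 0.24,"ax": 0,"ay": 0,"az": 0,"grip": 1},{"x": 0.002,"y": -0.004,"z": 0.245,"ax": 0,"ay": 0,"az": 0,"grip": 1},{"x": 0.002,"y": -0.004,"z": 0.249,"ax": 0,"ay": 0,"az": 0,"grip": 1},{"x": 0.002,"y": -0.004,"z": 0.249,"ax": 0,"ay": 0,"az": 0,"grip": 1}]'

```text
time: 6.55
tool_pos: [0.4285, -0.3366, 0.0278]
tcp_rot: [0.623, 3.078, -0.001]
wrist_force: [0.2, -0.7, -1.8]
width: 0.148
grip_force: 98.0
```

step_arm --series '[{"x": 0,"y": 0,"z": 0.003,"ax": 0,"ay": 0,"az": 0,"grip": 1},{"x": 0,"y": 0,"z": 0.005,"ax": 0,"ay": 0,"az": 0,"grip": 1},{"x": 0,"y": 0,"z": 0.006,"ax": 0,"ay": 0,"az": 0,"grip": 1},{"x": 0,"y": 0,"z": 0.006,"ax": 0,"ay": 0,"az": 0,"grip": 1}]'

```text
time: 6.95
tool_pos: [0.4283, -0.3367, 0.0256]
tcp_rot: [0.623, 3.079, -0.001]
wrist_force: [-3.9, 1.7, 6.8]
width: 0.145
grip_force: 99.4
```

step_arm --series '[{"x": 0,"y": 0,"z": 0.006,"ax": 0,"ay": 0,"az": 0,"grip": 0.6},{"x": 0,"y": 0,"z": 0.006,"ax": 0,"ay": 0,"az": 0,"grip": 0.4},{"x": 0,"y": 0,"z": 0.006,"ax": 0,"ay": 0,"az": 0,"grip": 0.1},{"x": 0,"y": 0,"z": 0.006,"ax": 0,"ay": 0,"az": 0,"grip": -0.1},{"x": 0,"y": 0,"z": 0.006,"ax": 0,"ay": 0,"az": 0,"grip": -0.1},{"x": 0,"y": 0,"z": 0.006,"ax": 0,"ay": 0,"az": 0,"grip": -0.1},{"x": 0,"y": 0,"z": -0.05,"ax": 0,"ay": 0,"az": 0,"grip": -0.1},{"x": 0,"y": 0,"z": -0.13,"ax": 0,"ay": 0,"az": 0,"grip": -0.1},{"x": 0,"y": 0,"z": -0.2,"ax": 0,"ay": 0,"az": 0,"grip": -0.1},{"x": 0,"y": 0,"z": -0.25,"ax": 0,"ay": 0,"az": 0,"grip": -0.3},{"x": 0,"y": 0,"z": -0.25,"ax": 0,"ay": 0,"az": 0,"grip": -0.3},{"x": 0,"y": 0,"z": -0.25,"ax": 0,"ay": 0,"az": 0,"grip": -0.3}]'

```text
time: 8.15
tool_pos: [0.4283, -0.3365, 0.1497]
tcp_rot: [0.623, 3.078, -0.001]
wrist_force: [-0.8, 0.3, 0.3]
width: 0.647
grip_force: 0.0
```

```bash
python3 -c "
from h import *
plan(.521,-.106,.15,-27.5)"
```

```text
t 8.15 pos [ 0.4283 -0.3365  0.1497] psi 157.11 tilt 0.08 q6 -1.88
shift [ 0.0085  0.4967 -0.0008] az -5.846 rows 20.4176272753807
```

step_arm --series '[{"x": 0.008,"y": 0.497,"z": 0,"ax": 0,"ay": 0,"az": 1,"grip": -0.3},{"x": 0.008,"y": 0.497,"z": 0,"ax": 0,"ay": 0,"az": 1,"grip": -0.3},{"x": 0.008,"y": 0.497,"z": 0,"ax": 0,"ay": 0,"az": 1,"grip": -0.3},{"x": 0.008,"y": 0.497,"z": 0,"ax": 0,"ay": 0,"az": 1,"grip": -0.3},{"x": 0.008,"y": 0.497,"z": 0,"ax": 0,"ay": 0,"az": 1,"grip": -0.3},{"x": 0.008,"y": 0.497,"z": 0,"ax": 0,"ay": 0,"az": 1,"grip": -0.3},{"x": 0.008,"y": 0.497,"z": 0,"ax": 0,"ay": 0,"az": 1,"grip": -0.3}]'

```text
time: 8.85
tool_pos: [0.5202, -0.1037, 0.1472]
tcp_rot: [-1.392, -2.813, 0.001]
wrist_force: [-0.5, -0.4, -0.1]
width: 0.648
grip_force: 0.0
```

step_arm --series '[{"x": 0,"y": 0,"z": 0,"ax": 0,"ay": 0,"az": 1,"grip": -0.3},{"x": 0,"y": 0,"z": 0,"ax": 0,"ay": 0,"az": 1,"grip": -0.3},{"x": 0,"y": 0,"z": 0,"ax": 0,"ay": 0,"az": 1,"grip": -0.3},{"x": 0,"y": 0,"z": 0,"ax": 0,"ay": 0,"az": 1,"grip": -0.3}]'

```text
time: 9.25
tool_pos: [0.5196, -0.1075, 0.1479]
tcp_rot: [-2.086, -2.347, 0.003]
wrist_force: [0.8, 0.4, -0.3]
width: 0.646
grip_force: 0.0
```

step_arm --series '[{"x": 0,"y": 0,"z": 0,"ax": 0,"ay": 0,"az": 1,"grip": -0.3},{"x": 0,"y": 0,"z": 0,"ax": 0,"ay": 0,"az": 1,"grip": -0.3},{"x": 0,"y": 0,"z": 0,"ax": 0,"ay": 0,"az": 1,"grip": -0.3},{"x": 0,"y": 0,"z": 0,"ax": 0,"ay": 0,"az": 1,"grip": -0.3}]'

```text
time: 9.65
tool_pos: [0.5196, -0.1076, 0.148]
tcp_rot: [-2.623, -1.727, 0.003]
wrist_force: [-0.2, 0.3, 0.0]
width: 0.649
grip_force: 0.0
```

step_arm --series '[{"x": 0,"y": 0,"z": 0,"ax": 0,"ay": 0,"az": 1,"grip": -0.3},{"x": 0,"y": 0,"z": 0,"ax": 0,"ay": 0,"az": 1,"grip": -0.3},{"x": 0,"y": 0,"z": 0,"ax": 0,"ay": 0,"az": 1,"grip": -0.3},{"x": 0,"y": 0,"z": 0,"ax": 0,"ay": 0,"az": 1,"grip": -0.3}]'

```text
time: 10.05
tool_pos: [0.5196, -0.1077, 0.1479]
tcp_rot: [-2.981, -0.99, 0.004]
wrist_force: [0.5, 1.2, 0.4]
width: 0.647
grip_force: 0.0
```

step_arm --series '[{"x": 0,"y": 0,"z": 0,"ax": 0,"ay": 0,"az": 1,"grip": -0.3},{"x": 0,"y": 0,"z": 0,"ax": 0,"ay": 0,"az": 1,"grip": -0.3},{"x": 0,"y": 0,"z": 0,"ax": 0,"ay": 0,"az": 1,"grip": -0.3},{"x": 0,"y": 0,"z": 0,"ax": 0,"ay": 0,"az": 1,"grip": -0.3}]'

```text
time: 10.45
tool_pos: [0.5196, -0.1077, 0.1479]
tcp_rot: [3.136, 0.185, -0.004]
wrist_force: [-0.9, 0.8, -0.4]
width: 0.651
grip_force: 0.0
```

step_arm --series '[{"x": 0,"y": 0,"z": 0,"ax": 0,"ay": 0,"az": 1,"grip": -0.3},{"x": 0,"y": 0,"z": 0,"ax": 0,"ay": 0,"az": 1,"grip": -0.3},{"x": 0,"y": 0,"z": 0,"ax": 0,"ay": 0,"az": 1,"grip": -0.3},{"x": 0,"y": 0,"z": 0,"ax": 0,"ay": 0,"az": 1,"grip": -0.3},{"x": 0,"y": 0,"z": 0,"ax": 0,"ay": 0,"az": 1,"grip": -0.3},{"x": 0,"y": 0,"z": 0,"ax": 0,"ay": 0,"az": 1,"grip": -0.3}]'

```text
time: 11.05
tool_pos: [0.5201, -0.107, 0.1484]
tcp_rot: [3.079, -0.623, -0.002]
wrist_force: [-0.2, 0.7, 0.7]
width: 0.648
grip_force: 0.0
```

```bash
python3 -c "
from h import *
plan(.521,-.106,.022,-27.5)
c=imaging.read_camera('scene'); hsv=cv2.cvtColor(c['img'],cv2.COLOR_RGB2HSV)
g=cv2.morphologyEx(((hsv[...,1]<60)&(hsv[...,2]>60)).astype(np.uint8),cv2.MORPH_OPEN,np.ones((7,7),np.uint8))
m,ce,A=blob(g,(189,221)); print('mid now',ce,A,ray(c,ce,.023))
r=np.hstack([c['img'][120:250,60:260]]); cv2.imwrite('pics/p5.png',cv2.resize(r,None,fx=3.5,fy=3.5)[:,:,::-1])"
```

```text
t 11.05 pos [ 0.5201 -0.107   0.1484] psi -22.87 tilt 0.09 q6 1.72
shift [ 0.0012 -0.0026  0.2528] az 0.154 rows 2.5285290654735912
mid now [188.72394366 220.44694836] 1065 [ 0.59062908 -0.1433973   0.023     ]
```

View pics/p5.png

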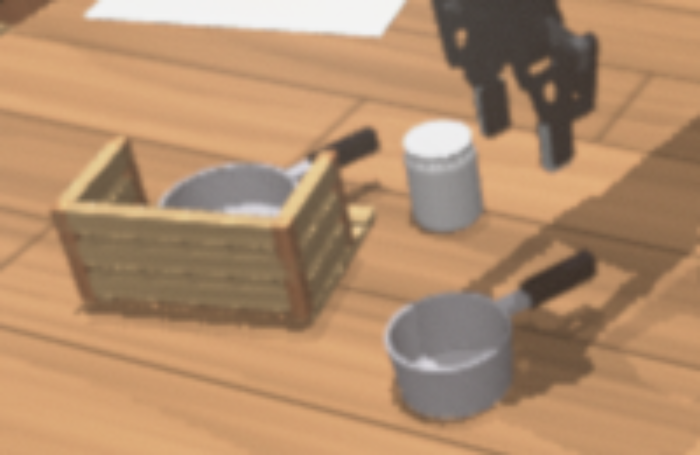

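The big pan sits flat in the crate with its handle out front-left at (340,150) in the crop. The middle pan is untouched at (450,350). I'll grasp the middle pan.

step_arm --series '[{"x": 0.001,"y": -0.003,"z": 0.08,"ax": 0,"ay": 0,"az": 0.154,"grip": -0.3},{"x": 0.001,"y": -0.003,"z": 0.15,"ax": 0,"ay": 0,"az": 0.154,"grip": -0.3},{"x": 0.001,"y": -0.003,"z": 0.21,"ax": 0,"ay": 0,"az": 0.154,"grip": -0.3},{"x": 0.001,"y": -0.003,"z": 0.253,"ax": 0,"ay": 0,"az": 0.154,"grip": -0.3},{"x": 0.001,"y": -0.003,"z": 0.253,"ax": 0,"ay": 0,"az": 0.154,"grip": -0.3},{"x": 0.001,"y": -0.003,"z": 0.253,"ax": 0,"ay": 0,"az": 0.154,"grip": 0.3},{"x": 0.001,"y": -0.003,"z": 0.253,"ax": 0,"ay": 0,"az": 0.154,"grip": 0.7},{"x": 0.001,"y": -0.003,"z": 0.253,"ax": 0,"ay": 0,"az": 0.154,"grip": 1},{"x": 0.001,"y": -0.003,"z": 0.253,"ax": 0,"ay": 0,"az": 0.154,"grip": 1},{"x": 0.001,"y": -0.003,"z": 0.253,"ax": 0,"ay": 0,"az": 0.154,"grip": 1},{"x": 0.001,"y": -0.003,"z": 0.253,"ax": 0,"ay": 0,"az": 0.154,"grip": 1}]' --force 100

```text
time: 12.2
tool_pos: [0.5236, -0.1051, 0.0247]
tcp_rot: [3.051, -0.747, 0.005]
wrist_force: [-2.4, -1.1, 5.9]
width: 0.141
grip_force: 97.6
```

```bash
python3 -c "
from h import *
s=bot.read_state();print(s['tool_pos'],s['grip_force'],s['width'])
c=imaging.read_camera('top'); hsv=cv2.cvtColor(c['img'],cv2.COLOR_RGB2HSV).astype(int)
g=cv2.morphologyEx(((hsv[...,1]<60)&(hsv[...,2]>60)).astype(np.uint8),cv2.MORPH_OPEN,np.ones((7,7),np.uint8))
m,ce,A=blob(g,(416,200)); p=ray(c,ce,.029); print('big',ce,A,p)
mh,ch,Ah=blob(hsv[...,2]<75,(391,222)); q=ray(c,ch,.042); d=q-p; print(ch,Ah,q,np.hypot(*d[:2]),np.degrees(np.arctan2(d[1],d[0])))
t,ct,_=blob(g,(376,242));print('tin',ray(c,ct,.035))
"
```

```text
[ 0.52362931 -0.10509814  0.02468556] 97.57395386695862 0.1405847235871578
big [416.9761163  210.44132918] 963 [ 0.51237229 -0.37680568  0.029     ]
[403.70408163 241.19387755] 98 [ 0.4176313  -0.33162995  0.042     ] 0.1049604759434838 154.50660152482422
tin [ 0.41286342 -0.24746142  0.035     ]
```

step_arm --series '[{"x": 0,"y": 0,"z": -0.04,"ax": 0,"ay": 0,"az": 0,"grip": 1},{"x": 0,"y": 0,"z": -0.09,"ax": 0,"ay": 0,"az": 0,"grip": 1},{"x": 0,"y": 0,"z": -0.15,"ax": 0,"ay": 0,"az": 0,"grip": 1},{"x": 0,"y": 0,"z": -0.21,"ax": 0,"ay": 0,"az": 0,"grip": 1},{"x": 0,"y": 0,"z": -0.26,"ax": 0,"ay": 0,"az": -0.05,"grip": 1},{"x": 0,"y": 0,"z": -0.29,"ax": 0,"ay": 0,"az": -0.2,"grip": 1},{"x": 0,"y": 0,"z": -0.3,"ax": 0,"ay": 0,"az": -0.4,"grip": 1},{"x": 0,"y": 0,"z": -0.3,"ax": 0,"ay": 0,"az": -0.6,"grip": 1},{"x": 0,"y": 0,"z": -0.3,"ax": 0,"ay": 0,"az": -0.8,"grip": 1},{"x": 0,"y": 0,"z": -0.3,"ax": 0,"ay": 0,"az": -0.9,"grip": 1},{"x": 0,"y": 0,"z": -0.3,"ax": 0,"ay": 0,"az": -0.9,"grip": 1}]'

```text
time: 13.35
tool_pos: [0.5215, -0.1043, 0.1725]
tcp_rot: [-3.141, 0.013, 0.001]
wrist_force: [0.3, 0.3, -2.4]
width: 0.143
grip_force: 97.8
```

```bash
python3 -c "
from h import *
plan(.4347,-.3892,.175,12)"
```

```text
t 13.35 pos [ 0.5215 -0.1043  0.1725] psi -0.49 tilt 0.05 q6 1.34
shift [-0.1687  0.5712 -0.0051] az -0.416 rows 5.956518390427386
```

step_arm --series '[{"x": -0.009,"y": 0.03,"z": 0,"ax": 0,"ay": 0,"az": -0.02,"grip": 1},{"x": -0.027,"y": 0.09,"z": -0.005,"ax": 0,"ay": 0,"az": -0.06,"grip": 1},{"x": -0.05,"y": 0.17,"z": -0.005,"ax": 0,"ay": 0,"az": -0.12,"grip": 1},{"x": -0.074,"y": 0.25,"z": -0.005,"ax": 0,"ay": 0,"az": -0.18,"grip": 1},{"x": -0.097,"y": 0.33,"z": -0.005,"ax": 0,"ay": 0,"az": -0.24,"grip": 1},{"x": -0.121,"y": 0.41,"z": -0.005,"ax": 0,"ay": 0,"az": -0.3,"grip": 1},{"x": -0.142,"y": 0.48,"z": -0.005,"ax": 0,"ay": 0,"az": -0.35,"grip": 1},{"x": -0.16,"y": 0.54,"z": -0.005,"ax": 0,"ay": 0,"az": -0.39,"grip": 1},{"x": -0.169,"y": 0.571,"z": -0.005,"ax": 0,"ay": 0,"az": -0.416,"grip": 1},{"x": -0.169,"y": 0.571,"z": -0.005,"ax": 0,"ay": 0,"az": -0.416,"grip": 1},{"x": -0.169,"y": 0.571,"z": -0.005,"ax": 0,"ay": 0,"az": -0.416,"grip": 1}]'

```text
time: 14.45
tool_pos: [0.4347, -0.389, 0.1749]
tcp_rot: [-3.124, -0.324, 0.0]
wrist_force: [0.2, -0.1, -2.4]
width: 0.145
grip_force: 98.0
```

```bash
python3 -c "
from h import *
plan(.4347,-.3892,.040,12)
c=imaging.read_camera('scene'); a=c['img'][70:220,60:240]
cv2.imwrite('pics/p6.png',cv2.resize(a,None,fx=3.5,fy=3.5)[:,:,::-1])"
```

```text
t 14.45 pos [ 0.4347 -0.389   0.1749] psi 11.85 tilt 0.06 q6 0.59
shift [-1.000e-04  7.000e-04  2.698e-01] az -0.005 rows 2.6976182601860215
```

View pics/p6.png

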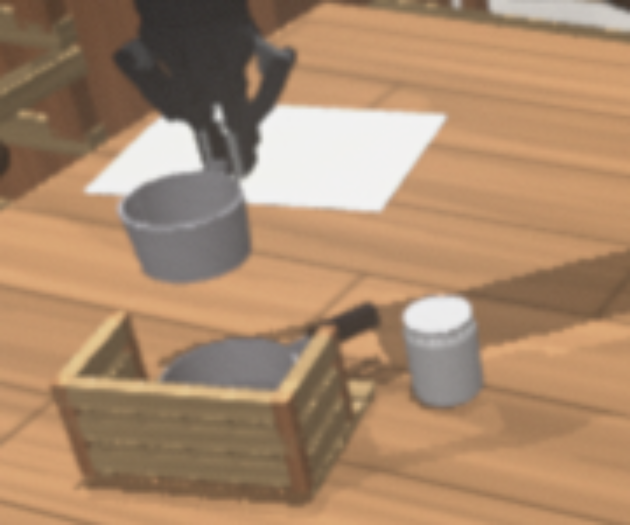

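The middle pan hangs over the crate at (185,225) in the crop, and the big pan is below it at (235,360). That was my tenth picture, so from here I'll check with numbers only.

```bash
cat >> h.py <<'E'
def graymask(c,k=7):
    hsv=cv2.cvtColor(c['img'],cv2.COLOR_RGB2HSV).astype(int)
    return cv2.morphologyEx(((hsv[...,1]<60)&(hsv[...,2]>50)&(hsv[...,2]<170)).astype(np.uint8),cv2.MORPH_OPEN,np.ones((k,k),np.uint8))
E
python3 -c "
from h import *
c=imaging.read_camera('scene'); X=np.array([.511,-.373,.173]); u=proj(c,X); m,ce,A=blob(graymask(c),u); print('exp px',u,'seen',ce,A,'at z',ray(c,ce,.173),cv2.boundingRect(m.astype(np.uint8)))
c=imaging.read_camera('top'); u=proj(c,X); m,ce,A=blob(graymask(c),u); print('top exp',u,ce,A,cv2.boundingRect(m.astype(np.uint8)))
"
```

```text
exp px [113.87383422 134.28653078] seen [115.79930646 108.63675769] 2307 at z [ 0.38816289 -0.45637865  0.173     ] (95, 68, 40, 83)
top exp [429.60698304 204.49363657] [422.57142857 211.26800472] 847 (404, 195, 43, 33)
```

step_arm --series '[{"x": 0,"y": 0,"z": 0.04,"ax": 0,"ay": 0,"az": 0,"grip": 1},{"x": 0,"y": 0,"z": 0.1,"ax": 0,"ay": 0,"az": 0,"grip": 1},{"x": 0,"y": 0,"z": 0.15,"ax": 0,"ay": 0,"az": 0,"grip": 1},{"x": 0,"y": 0,"z": 0.19,"ax": 0,"ay": 0,"az": 0,"grip": 1},{"x": 0,"y": 0,"z": 0.22,"ax": 0,"ay": 0,"az": 0,"grip": 1},{"x": 0,"y": 0,"z": 0.24,"ax": 0,"ay": 0,"az": 0,"grip": 1},{"x": 0,"y": 0,"z": 0.255,"ax": 0,"ay": 0,"az": 0,"grip": 1},{"x": 0,"y": 0,"z": 0.264,"ax": 0,"ay": 0,"az": 0,"grip": 1},{"x": 0,"y": 0,"z": 0.27,"ax": 0,"ay": 0,"az": 0,"grip": 1},{"x": 0,"y": 0,"z": 0.273,"ax": 0,"ay": 0,"az": 0,"grip": 1},{"x": 0,"y": 0,"z": 0.273,"ax": 0,"ay": 0,"az": 0,"grip": 1}]'

```text
time: 15.7
tool_pos: [0.4353, -0.3896, 0.0391]
tcp_rot: [3.124, 0.327, 0.001]
wrist_force: [-1.0, -0.2, -2.4]
width: 0.142
grip_force: 98.0
```

step_arm --series '[{"x": 0,"y": 0,"z": 0.002,"ax": 0,"ay": 0,"az": 0,"grip": 1},{"x": 0,"y": 0,"z": 0.004,"ax": 0,"ay": 0,"az": 0,"grip": 1},{"x": 0,"y": 0,"z": 0.006,"ax": 0,"ay": 0,"az": 0,"grip": 1},{"x": 0,"y": 0,"z": 0.006,"ax": 0,"ay": 0,"az": 0,"grip": 1}]'

```text
time: 16.1
tool_pos: [0.4353, -0.3899, 0.0378]
tcp_rot: [3.124, 0.327, 0.001]
wrist_force: [-4.1, 2.1, 8.5]
width: 0.147
grip_force: 99.7
```

step_arm --series '[{"x": 0,"y": 0,"z": 0.006,"ax": 0,"ay": 0,"az": 0,"grip": 0.6},{"x": 0,"y": 0,"z": 0.006,"ax": 0,"ay": 0,"az": 0,"grip": 0.5},{"x": 0,"y": 0,"z": 0.006,"ax": 0,"ay": 0,"az": 0,"grip": 0.4},{"x": 0,"y": 0,"z": 0.006,"ax": 0,"ay": 0,"az": 0,"grip": 0.4},{"x": 0,"y": 0,"z": 0.006,"ax": 0,"ay": 0,"az": 0,"grip": 0.4},{"x": 0,"y": 0,"z": -0.04,"ax": 0,"ay": 0,"az": 0,"grip": 0.4},{"x": 0,"y": 0,"z": -0.12,"ax": 0,"ay": 0,"az": 0,"grip": 0.4},{"x": 0,"y": 0,"z": -0.2,"ax": 0,"ay": 0,"az": 0,"grip": 0},{"x": 0,"y": 0,"z": -0.24,"ax": 0,"ay": 0,"az": 0,"grip": -0.3},{"x": 0,"y": 0,"z": -0.24,"ax": 0,"ay": 0,"az": 0,"grip": -0.3},{"x": 0,"y": 0,"z": -0.24,"ax": 0,"ay": 0,"az": 0,"grip": -0.3}]'

```text
time: 17.2
tool_pos: [0.4351, -0.3893, 0.1558]
tcp_rot: [3.124, 0.328, 0.001]
wrist_force: [0.4, -0.1, -0.3]
width: 0.645
grip_force: 0.0
```

```bash
python3 -c "
from h import *
# small grasp 73 from axis: grip centre + 10 mm toward pan
a=np.radians(156.5); g=np.array([.5252,.1716])-.010*np.array([np.cos(a),np.sin(a)]); print(g, g-.073*np.array([np.cos(a),np.sin(a)]))
plan(g[0],g[1],.15,-23.5)"
```

```text
[0.5343706  0.16761251] [0.60131599 0.13850383]
t 17.2 pos [ 0.4351 -0.3893  0.1558] psi 11.98 tilt 0.04 q6 0.59
shift [ 0.4252 -1.0484  0.0112] az 1.183 rows 11.31413110439111
```

step_arm --series '[{"x": 0.213,"y": -0.524,"z": 0,"ax": 0,"ay": 0,"az": 0.6,"grip": -0.3},{"x": 0.213,"y": -0.524,"z": 0,"ax": 0,"ay": 0,"az": 0.6,"grip": -0.3},{"x": 0.213,"y": -0.524,"z": 0,"ax": 0,"ay": 0,"az": 0.6,"grip": -0.3},{"x": 0.213,"y": -0.524,"z": 0,"ax": 0,"ay": 0,"az": 0.6,"grip": -0.3},{"x": 0.213,"y": -0.524,"z": 0,"ax": 0,"ay": 0,"az": 0.6,"grip": -0.3},{"x": 0.213,"y": -0.524,"z": 0,"ax": 0,"ay": 0,"az": 0.6,"grip": -0.3},{"x": 0.213,"y": -0.524,"z": 0,"ax": 0,"ay": 0,"az": 0.6,"grip": -0.3},{"x": 0.213,"y": -0.524,"z": 0,"ax": 0,"ay": 0,"az": 0.6,"grip": -0.3}]'

```text
time: 18.0
tool_pos: [0.4836, -0.1099, 0.1537]
tcp_rot: [-3.137, 0.161, 0.006]
wrist_force: [0.2, -0.4, -1.4]
width: 0.651
grip_force: 0.0
```

```bash
python3 -c "
from h import *
plan(.5344,.1676,.15,-23.5)
for n in('top','scene'):
    c=imaging.read_camera(n); hsv=cv2.cvtColor(c['img'],cv2.COLOR_RGB2HSV).astype(int)
    g=cv2.morphologyEx(((hsv[...,1]<60)&(hsv[...,2]>60)).astype(np.uint8),cv2.MORPH_OPEN,np.ones((7,7),np.uint8))
    for nm,X,z in(('nest',(.511,-.373,.036),.036),('small',(.6013,.1385,.027),.027)):
        m,ce,A=blob(g,proj(c,X)); print(n,nm,'exp',proj(c,X).round(1),ce.round(1),A,ray(c,ce,z).round(4))
    for nm,r,a,z in(('bigh',.102,157,.042),('midh',.0925,192,.053)):
        X=np.array([.511,-.373,z])+r*np.array([np.cos(np.radians(a)),np.sin(np.radians(a)),0]); m,ce,A=blob(hsv[...,2]<75,proj(c,X)); print(n,nm,'exp',X.round(4),ray(c,ce,z).round(4),A)
"
```

```text
t 18.0 pos [ 0.4836 -0.1099  0.1537] psi -5.88 tilt 0.21 q6 1.4
shift [ 0.0442 -0.5624  0.0073] az 0.587 rows 5.642014387070501
top nest exp [416.3 210.6] [418.8 209.8] 850 [ 0.5134 -0.3804  0.036 ]
top small exp [247.7 179.1] [248.  177.6] 379 [0.606  0.1376 0.027 ]
top bigh exp [ 0.4171 -0.3331  0.042 ] [ 0.4178 -0.3317  0.042 ] 100
top midh exp [ 0.4205 -0.3922  0.053 ] [ 0.4205 -0.3927  0.053 ] 101
scene nest exp [126.  180.2] [126.4 172.6] 482 [ 0.4795 -0.3936  0.036 ]
scene small exp [300.  249.1] [299.4 248. ] 935 [0.5982 0.1361 0.027 ]
scene bigh exp [ 0.4171 -0.3331  0.042 ] [ 0.4106 -0.3259  0.042 ] 35
scene midh exp [ 0.4205 -0.3922  0.053 ] [ 0.4257 -0.3885  0.053 ] 22
```

Both placed handles are within 2 mm of plan in the top view. Next, the small pan.

step_arm --series '[{"x": 0.044,"y": -0.562,"z": 0.007,"ax": 0,"ay": 0,"az": 0.587,"grip": -0.3},{"x": 0.044,"y": -0.562,"z": 0.007,"ax": 0,"ay": 0,"az": 0.587,"grip": -0.3},{"x": 0.044,"y": -0.562,"z": 0.007,"ax": 0,"ay": 0,"az": 0.587,"grip": -0.3},{"x": 0.044,"y": -0.562,"z": 0.007,"ax": 0,"ay": 0,"az": 0.587,"grip": -0.3},{"x": 0.044,"y": -0.562,"z": 0.007,"ax": 0,"ay": 0,"az": 0.587,"grip": -0.3},{"x": 0.044,"y": -0.562,"z": 0.007,"ax": 0,"ay": 0,"az": 0.587,"grip": -0.3},{"x": 0.044,"y": -0.562,"z": 0.007,"ax": 0,"ay": 0,"az": 0.587,"grip": -0.3},{"x": 0.044,"y": -0.562,"z": 0.007,"ax": 0,"ay": 0,"az": 0.587,"grip": -0.3},{"x": 0.044,"y": -0.562,"z": 0.007,"ax": 0,"ay": 0,"az": 0.587,"grip": -0.3}]'

```text
time: 19.0
tool_pos: [0.5361, 0.1644, 0.1516]
tcp_rot: [3.073, -0.646, -0.002]
wrist_force: [-0.1, 0.2, -0.4]
width: 0.653
grip_force: 0.0
```

```bash
python3 -c "
from h import *
plan(.5344,.1676,.030,-23.5)"
```

```text
t 19.0 pos [0.5361 0.1644 0.1516] psi -23.74 tilt 0.09 q6 2.24
shift [-0.0056 -0.0048  0.2432] az -0.008 rows 2.4328989720203262
```

step_arm --series '[{"x": -0.006,"y": -0.005,"z": 0.08,"ax": 0,"ay": 0,"az": -0.008,"grip": -0.3},{"x": -0.006,"y": -0.005,"z": 0.15,"ax": 0,"ay": 0,"az": -0.008,"grip": -0.3},{"x": -0.006,"y": -0.005,"z": 0.21,"ax": 0,"ay": 0,"az": -0.008,"grip": -0.3},{"x": -0.006,"y": -0.005,"z": 0.243,"ax": 0,"ay": 0,"az": -0.008,"grip": -0.3},{"x": -0.006,"y": -0.005,"z": 0.243,"ax": 0,"ay": 0,"az": -0.008,"grip": -0.3},{"x": -0.006,"y": -0.005,"z": 0.243,"ax": 0,"ay": 0,"az": -0.008,"grip": 0.3},{"x": -0.006,"y": -0.005,"z": 0.243,"ax": 0,"ay": 0,"az": -0.008,"grip": 0.7},{"x": -0.006,"y": -0.005,"z": 0.243,"ax": 0,"ay": 0,"az": -0.008,"grip": 1},{"x": -0.006,"y": -0.005,"z": 0.243,"ax": 0,"ay": 0,"az": -0.008,"grip": 1},{"x": -0.006,"y": -0.005,"z": 0.243,"ax": 0,"ay": 0,"az": -0.008,"grip": 1},{"x": -0.006,"y": -0.005,"z": 0.243,"ax": 0,"ay": 0,"az": -0.008,"grip": 1}]' --force 100

```text
time: 20.1
tool_pos: [0.536, 0.1699, 0.0324]
tcp_rot: [-3.076, 0.636, -0.005]
wrist_force: [-1.5, -0.9, 6.4]
width: 0.141
grip_force: 97.5
```

step_arm --series '[{"x": 0,"y": 0,"z": -0.04,"ax": 0,"ay": 0,"az": 0,"grip": 1},{"x": 0,"y": 0,"z": -0.09,"ax": 0,"ay": 0,"az": 0,"grip": 1},{"x": 0,"y": 0,"z": -0.15,"ax": 0,"ay": 0,"az": 0,"grip": 1},{"x": 0,"y": 0,"z": -0.21,"ax": 0,"ay": 0,"az": 0,"grip": 1},{"x": 0,"y": 0,"z": -0.26,"ax": 0,"ay": 0,"az": -0.05,"grip": 1},{"x": 0,"y": 0,"z": -0.29,"ax": 0,"ay": 0,"az": -0.2,"grip": 1},{"x": 0,"y": 0,"z": -0.3,"ax": 0,"ay": 0,"az": -0.4,"grip": 1},{"x": 0,"y": 0,"z": -0.3,"ax": 0,"ay": 0,"az": -0.6,"grip": 1},{"x": 0,"y": 0,"z": -0.3,"ax": 0,"ay": 0,"az": -0.75,"grip": 1},{"x": 0,"y": 0,"z": -0.3,"ax": 0,"ay": 0,"az": -0.8,"grip": 1},{"x": 0,"y": 0,"z": -0.3,"ax": 0,"ay": 0,"az": -0.8,"grip": 1}]'

```text
time: 21.2
tool_pos: [0.5341, 0.1698, 0.1803]
tcp_rot: [3.141, 0.015, -0.001]
wrist_force: [0.4, 0.0, -1.6]
width: 0.14
grip_force: 97.5
```

```bash
python3 -c "
from h import *
plan(.50,-.13,.18,23)"
```

```text
t 21.2 pos [0.5341 0.1698 0.1803] psi 0.56 tilt 0.05 q6 1.82
shift [-0.074   0.5989  0.0007] az -0.748 rows 6.03496848964916
```

step_arm --series '[{"x": -0.004,"y": 0.03,"z": 0,"ax": 0,"ay": 0,"az": -0.03,"grip": 1},{"x": -0.011,"y": 0.09,"z": 0,"ax": 0,"ay": 0,"az": -0.1,"grip": 1},{"x": -0.021,"y": 0.17,"z": 0,"ax": 0,"ay": 0,"az": -0.2,"grip": 1},{"x": -0.031,"y": 0.25,"z": 0,"ax": 0,"ay": 0,"az": -0.3,"grip": 1},{"x": -0.041,"y": 0.33,"z": 0,"ax": 0,"ay": 0,"az": -0.4,"grip": 1},{"x": -0.051,"y": 0.41,"z": 0,"ax": 0,"ay": 0,"az": -0.5,"grip": 1},{"x": -0.06,"y": 0.49,"z": 0,"ax": 0,"ay": 0,"az": -0.6,"grip": 1},{"x": -0.069,"y": 0.56,"z": 0,"ax": 0,"ay": 0,"az": -0.7,"grip": 1},{"x": -0.074,"y": 0.599,"z": 0,"ax": 0,"ay": 0,"az": -0.748,"grip": 1},{"x": -0.074,"y": 0.599,"z": 0,"ax": 0,"ay": 0,"az": -0.748,"grip": 1},{"x": -0.074,"y": 0.599,"z": 0,"ax": 0,"ay": 0,"az": -0.748,"grip": 1}]'

```text
time: 22.3
tool_pos: [0.5005, -0.1302, 0.1805]
tcp_rot: [-3.078, -0.623, 0.0]
wrist_force: [0.3, -0.2, -1.4]
width: 0.144
grip_force: 97.5
```

```bash
python3 -c "
from h import *
plan(.4616,-.426,.18,47)"
```

```text
t 22.3 pos [ 0.5005 -0.1302  0.1805] psi 22.89 tilt 0.04 q6 0.87
shift [-0.3017  0.5148  0.0007] az -0.804 rows 5.967476072860956
```

step_arm --series '[{"x": -0.018,"y": 0.03,"z": 0,"ax": 0,"ay": 0,"az": -0.04,"grip": 1},{"x": -0.047,"y": 0.08,"z": 0,"ax": 0,"ay": 0,"az": -0.12,"grip": 1},{"x": -0.088,"y": 0.15,"z": 0,"ax": 0,"ay": 0,"az": -0.23,"grip": 1},{"x": -0.129,"y": 0.22,"z": 0,"ax": 0,"ay": 0,"az": -0.34,"grip": 1},{"x": -0.17,"y": 0.29,"z": 0,"ax": 0,"ay": 0,"az": -0.45,"grip": 1},{"x": -0.211,"y": 0.36,"z": 0,"ax": 0,"ay": 0,"az": -0.56,"grip": 1},{"x": -0.252,"y": 0.43,"z": 0,"ax": 0,"ay": 0,"az": -0.67,"grip": 1},{"x": -0.285,"y": 0.487,"z": 0,"ax": 0,"ay": 0,"az": -0.76,"grip": 1},{"x": -0.302,"y": 0.515,"z": 0,"ax": 0,"ay": 0,"az": -0.804,"grip": 1},{"x": -0.302,"y": 0.515,"z": 0,"ax": 0,"ay": 0,"az": -0.804,"grip": 1},{"x": -0.302,"y": 0.515,"z": 0,"ax": 0,"ay": 0,"az": -0.804,"grip": 1}]'

```text
time: 23.4
tool_pos: [0.4631, -0.4249, 0.1803]
tcp_rot: [-2.878, -1.256, -0.0]
wrist_force: [-0.6, 0.3, -2.1]
width: 0.138
grip_force: 97.5
```

```bash
python3 -c "
from h import *
plan(.4616,-.426,.0484,47)
c=imaging.read_camera('scene'); hsv=cv2.cvtColor(c['img'],cv2.COLOR_RGB2HSV).astype(int)
X=np.array([.511,-.373,.175]); u=proj(c,X); print(u)
m=cv2.morphologyEx(((hsv[...,1]<60)&(hsv[...,2]>75)&(hsv[...,2]<190)).astype(np.uint8),cv2.MORPH_OPEN,np.ones((9,9),np.uint8))
b,ce,A=blob(m,u); print(ce,A,cv2.boundingRect(b.astype(np.uint8)))
rim=[proj(c,X+[.033*np.cos(t),.033*np.sin(t),.027]) for t in np.linspace(0,6.28,60)];bas=[proj(c,X+[.029*np.cos(t),.029*np.sin(t),-.027]) for t in np.linspace(0,6.28,60)]
p=np.array(rim+bas); print('exp box',p.min(0),p.max(0)-p.min(0))
"
```

```text
t 23.4 pos [ 0.4631 -0.4249  0.1803] psi 47.14 tilt 0.08 q6 -0.03
shift [-0.0037 -0.0004  0.2638] az 0.005 rows 2.638120583963391
[113.68309995 133.56365143]
[112.34718499 132.97989276] 746 (99, 117, 27, 33)
exp box [ 96.80858232 117.42210583] [31.3916989  31.72982927]
```

step_arm --series '[{"x": -0.002,"y": 0,"z": 0.04,"ax": 0,"ay": 0,"az": 0,"grip": 1},{"x": -0.003,"y": 0,"z": 0.1,"ax": 0,"ay": 0,"az": 0,"grip": 1},{"x": -0.003,"y": 0,"z": 0.15,"ax": 0,"ay": 0,"az": 0,"grip": 1},{"x": -0.003,"y": 0,"z": 0.19,"ax": 0,"ay": 0,"az": 0,"grip": 1},{"x": -0.003,"y": 0,"z": 0.22,"ax": 0,"ay": 0,"az": 0,"grip": 1},{"x": -0.003,"y": 0,"z": 0.237,"ax": 0,"ay": 0,"az": 0,"grip": 1},{"x": -0.003,"y": 0,"z": 0.249,"ax": 0,"ay": 0,"az": 0,"grip": 1},{"x": -0.003,"y": 0,"z": 0.256,"ax": 0,"ay": 0,"az": 0,"grip": 1},{"x": -0.003,"y": 0,"z": 0.26,"ax": 0,"ay": 0,"az": 0,"grip": 1},{"x": -0.003,"y": 0,"z": 0.262,"ax": 0,"ay": 0,"az": 0,"grip": 1},{"x": -0.003,"y": 0,"z": 0.262,"ax": 0,"ay": 0,"az": 0,"grip": 1}]'

```text
time: 24.55
tool_pos: [0.4618, -0.4277, 0.0503]
tcp_rot: [2.879, 1.256, 0.001]
wrist_force: [0.5, -0.1, -1.1]
width: 0.142
grip_force: 97.5
```

step_arm --series '[{"x": 0,"y": 0,"z": 0.002,"ax": 0,"ay": 0,"az": 0,"grip": 1},{"x": 0,"y": 0,"z": 0.004,"ax": 0,"ay": 0,"az": 0,"grip": 1},{"x": 0,"y": 0,"z": 0.004,"ax": 0,"ay": 0,"az": 0,"grip": 1}]'

```text
time: 24.85
tool_pos: [0.4618, -0.428, 0.0488]
tcp_rot: [2.878, 1.256, 0.001]
wrist_force: [-0.7, -0.8, 3.7]
width: 0.145
grip_force: 98.3
```

step_arm --series '[{"x": 0,"y": 0,"z": 0.005,"ax": 0,"ay": 0,"az": 0,"grip": 0.6},{"x": 0,"y": 0,"z": 0.005,"ax": 0,"ay": 0,"az": 0,"grip": 0.5},{"x": 0,"y": 0,"z": 0.005,"ax": 0,"ay": 0,"az": 0,"grip": 0.4},{"x": 0,"y": 0,"z": 0.005,"ax": 0,"ay": 0,"az": 0,"grip": 0.4},{"x": 0,"y": 0,"z": 0.005,"ax": 0,"ay": 0,"az": 0,"grip": 0.4},{"x": 0,"y": 0,"z": -0.04,"ax": 0,"ay": 0,"az": 0,"grip": 0.4},{"x": 0,"y": 0,"z": -0.12,"ax": 0,"ay": 0,"az": 0,"grip": 0.4},{"x": 0,"y": 0,"z": -0.2,"ax": 0,"ay": 0,"az": 0,"grip": 0.4},{"x": 0,"y": 0,"z": -0.28,"ax": 0,"ay": 0,"az": 0,"grip": 0.4},{"x": 0,"y": 0,"z": -0.36,"ax": 0,"ay": 0,"az": 0,"grip": 0.4},{"x": 0,"y": 0,"z": -0.36,"ax": 0,"ay": 0,"az": 0,"grip": 0.4}]'

```text
time: 25.95
tool_pos: [0.4647, -0.4303, 0.2361]
tcp_rot: [2.868, 1.252, 0.008]
wrist_force: [-0.3, -2.2, 0.4]
width: 0.298
grip_force: 0.0
```

step_arm --series '[{"x": 0,"y": -0.5,"z": 0,"ax": 0,"ay": 0,"az": 0,"grip": 0.4},{"x": 0,"y": -0.5,"z": 0,"ax": 0,"ay": 0,"az": 0,"grip": 0.4},{"x": 0,"y": -0.5,"z": 0,"ax": 0,"ay": 0,"az": 0,"grip": 0.4},{"x": 0,"y": -0.5,"z": 0,"ax": 0,"ay": 0,"az": 0,"grip": 0.4},{"x": 0,"y": -0.5,"z": 0,"ax": 0,"ay": 0,"az": 0,"grip": 0.4},{"x": 0,"y": -0.8,"z": 0,"ax": 0,"ay": 0,"az": 0,"grip": 0.4},{"x": 0,"y": -0.8,"z": 0,"ax": 0,"ay": 0,"az": 0,"grip": 0.4},{"x": 0,"y": -0.8,"z": 0,"ax": 0,"ay": 0,"az": 0,"grip": 0.4},{"x": 0,"y": -0.8,"z": 0,"ax": 0,"ay": 0,"az": 0,"grip": 0.4},{"x": 0,"y": -0.8,"z": 0,"ax": 0,"ay": 0,"az": 0,"grip": 0.4}]'

```text
time: 26.95
tool_pos: [0.168, -0.1552, 0.2279]
tcp_rot: [2.875, 1.255, 0.002]
wrist_force: [-0.4, -0.9, -0.2]
width: 0.301
grip_force: 0.0
```

```bash
python3 -c "
from h import *
print(bot.read_state()['tool_pos'])
for n in('top','scene'):
    c=imaging.read_camera(n); cv2.imwrite(f'pics/end_{n}.png',c['img'][:,:,::-1]); hsv=cv2.cvtColor(c['img'],cv2.COLOR_RGB2HSV).astype(int)
    for nm,r,a,z in(('big',.102,157,.042),('mid',.0925,192,.053),('small',.083,227,.064)):
        X=np.array([.511,-.373,z])+r*np.array([np.cos(np.radians(a)),np.sin(np.radians(a)),0]); m,ce,A=blob(hsv[...,2]<75,proj(c,X)); q=ray(c,ce,z)
        ys,xs=np.nonzero(m); P=np.array([ray(c,(x,y),z)[:2] for x,y in zip(xs,ys)]); e=np.linalg.eigh(np.cov(P.T))[1][:,1]
        print(n,nm,'exp',X.round(4),q.round(4),A,'axis ang',np.degrees(np.arctan2(e[1],e[0])).round(1)%180)
    g=cv2.morphologyEx(((hsv[...,1]<60)&(hsv[...,2]>60)).astype(np.uint8),cv2.MORPH_OPEN,np.ones((5,5),np.uint8))
    m,ce,A=blob(g,proj(c,(.511,-.373,.04))); print('nest',ce,A,cv2.boundingRect(m.astype(np.uint8)))
    # expected silhouette of seated stack (rims)
    S=np.array([proj(c,(.511+R*np.cos(t),-.373+R*np.sin(t),h)) for R,h in((.052,.048),(.0425,.059),(.033,.070)) for t in np.linspace(0,6.28,90)]); print('exp box',S.min(0).round(1),(S.max(0)-S.min(0)).round(1))
    t,ct,_=blob(g,proj(c,(.413,-.2475,.035))); print('tin',ray(c,ct,.035))
"
```

```text
[ 0.1680003  -0.15515802  0.22794537]
top big exp [ 0.4171 -0.3331  0.042 ] [ 0.418  -0.3317  0.042 ] 101 axis ang 156.3
top mid exp [ 0.4205 -0.3922  0.053 ] [ 0.4204 -0.3928  0.053 ] 102 axis ang 12.0
top small exp [ 0.4544 -0.4337  0.064 ] [ 0.4562 -0.4351  0.064 ] 104 axis ang 49.7
nest [419.22446556 210.26603325] 842 (402, 194, 33, 37)
exp box [400.1 193. ] [34.7 34.4]
tin [ 0.41326353 -0.24754565  0.035     ]
scene big exp [ 0.4171 -0.3331  0.042 ] [ 0.4076 -0.3276  0.042 ] 49 axis ang 175.1
scene mid exp [ 0.4205 -0.3922  0.053 ] [ 0.4203 -0.3928  0.053 ] 48 axis ang 17.5
scene small exp [ 0.4544 -0.4337  0.064 ] [ 0.4517 -0.4426  0.064 ] 33 axis ang 46.8
nest [125.98161765 171.62683824] 544 (108, 161, 37, 20)
exp box [104.4 162.6] [40.8 25.3]
tin [ 0.41202842 -0.24810662  0.035     ]
```

Handle positions, spacing (about 35° apart), contact heights and the tin's position all match the plan, and the arm is clear. Handing in.

```bash
python3 -c "
from workcell import bot
print(bot.finish_job())"
```

```text
the job is handed in; nothing more can be done
None
```

I handed the job in at about 27 s: by the final camera measurements the three pans are nested in the crate with their handles out the front about 35° apart, though the hand-in gave no verdict and I checked only the tin (unmoved), not the tea cakes or brush.

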